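# Set a telescopic stand leg to its length and lock the cam lever

### The job

Fold the orange half of the split collar down over the leg tube until its edge sits on the black half. Then take the leg by its crossbar, draw it out against its spring until the crossbar lines up with the red pointer on the scale and, while holding it there, slide the red cam lever fully closed. Finish while still holding the crossbar at the pointer; close the lever only with the leg at its length, do not shift the pointer, and leave the other things on the bench alone.

Things in the scene. Friction and masses are not known exactly. Their poses are not given: they have to be found in the camera images.
- cradle: Fixed bench cradle: dark plate 150x100x12 mm carrying a grey tube (24 mm thick, axis level, 55 mm up). Origin on the bench under the tube's axis at the collar's front face. Cradle x runs along the tube away from the mouth (the leg comes out toward -x, roughly toward the robot), y left, z up; mm coordinates in these texts are in this frame. Collar: x 0 to 50, y -28 to 30. Plate: x -24 to 126.
- leg: Inner leg: 18 mm rod along x with a T-foot, a 16x16 mm crossbar along y from y -87 to 129 (black caps 18 mm thick on the end 8 and 12 mm). Origin: rod axis at the crossbar's middle, at rest x -40, y 0, z 55. Slides along x only, up to 60 mm out. A spring draws it in with 4 N at rest, 5.5 N at the pointer; nothing locks it, so hold it all the time, also once the lever is closed.
- bar_end (a point): Right (-y) end of the crossbar, centre of its end face, 87 mm to the right of the leg's origin; marked by a white line on top of the cap. Moves with the leg.
- bar_grip (a point): Centre of the crossbar's section 95 mm to the left (+y) of the leg's origin, at z = 55; here the hand is clear of the open lever, on the lever's left side. Moves with the leg.
- pointer_tip (a point): Tip of the red pointer, the length mark: y -92, z 55, beside the crossbar's right end, 22 to 43 mm beyond its rest position (x -83 to -62). The leg is at its length when bar_end has the same cradle x as this tip. The pointer sits on an aluminium scale (x -110 to -14, y -118 to -102, top z 49); 6 N would push it along, but it must stay.
- shell (a joint): Orange upper half of the split collar, outer radius 18 about the tube's axis, with an 8 mm thick ear along its free edge; hinge along x at y -24, z 55. rad: 0 closed (ear at y 16 to 30, z 55 to 63, on the black ear; dome top z 73), 1.57 upright; starts at 1.3 to 1.7. Stays where left (0.035 N m friction), so press it down the last bit.
- shell_edge (a point): Middle of the free edge of the orange half: 54 mm from the hinge axis, at x = 25 (half way along the collar).
- cam_lever (a joint): Red level arm turning about a vertical pin at x -12, y 36; heights z 67 to 81, above the crossbar (top z 63). rad: 0 closed against its stop, arm toward tip x -112, y 12; starts open 0.5 to 0.6, swung to the left (+y). Pushing it right (-y), e.g. with the side of fingers that straddle the crossbar left of it, closes it. Friction 0.1 N m; stays where left.
- lever_tip (a point): Centre of the 16 mm disc at the lever's tip, 103 mm from the pin, z 73.5; open at about x -110, y 65, closed at x -112, y 12. The arm is 12 mm wide.
- spool: Red solder spool, 56 mm across, 40 mm high, loose bystander; origin under its centre.
- pliers: Blue-handled pliers, 179 x 47 x 10 mm, lying loose at the left of the bench, bystander.
- jar: Clear screw jar with dark lid, 64 mm across, 99 mm high, loose bystander at the back.
- spanner: Steel spanner, 182 x 29 x 7 mm, lying loose at the front of the bench, bystander.
- pliers_red: Red-handled pliers, 190 x 55 x 12 mm, lying loose at the front right, bystander.
- tape: Roll of masking tape, 100 mm across, 25 mm high, lying loose at the right, bystander.
- marker_pen: White and blue marker pen, 135 x 17 x 16 mm, lying loose at the front left, bystander.

How it is judged:
On the way, in this order (a step that is already met when the one before it is completed fails the run):
1. the orange half of the collar is folded down, edge on edge, while the lever is still open (value of joint shell below 0.05 rad and value of joint cam_lever above 0.42 rad), for 0.2 s.
2. the crossbar is held by the fingers in line with the pointer, lever still open (x of bar_end in the frame of pointer_tip between -0.005 and 0.005 m and contact force between the fingers and leg above 1.5 N and value of joint shell below 0.06 rad and value of joint cam_lever above 0.42 rad), for 0.2 s.
3. the cam lever is closed with the leg held at the pointer (x of bar_end in the frame of pointer_tip between -0.006 and 0.006 m and value of joint cam_lever below 0.08 rad), for 0.2 s.
At the end, for the whole second after the job is handed in: The program finishes while the fingers still hold the leg (more than 1.5 N between fingers and leg, leg at rest) with the crossbar within 5 mm of the pointer along the leg, the cam lever closed (under 0.08 rad) and the orange collar half seated (under 0.06 rad) (x of bar_end in the frame of pointer_tip between -0.005 and 0.005 m and contact force between the fingers and leg above 1.5 N and value of joint cam_lever below 0.08 rad and value of joint shell below 0.06 rad and linear speed of leg below 0.02 m/s); the arm keeps its last pose, push and grip.
It fails at once if the lever is moved toward closed, or stands closed, while the leg is more than 8 mm off the pointer (the leg slipped or was let go) (value of joint cam_lever below 0.4 rad and (x of bar_end in the frame of pointer_tip above 0.008 m or x of bar_end in the frame of pointer_tip below -0.008 m)).
It fails at once if the pointer is shifted by more than 4 mm (distance of pointer_tip from where it was at the start of the episode above 0.004 m).
It fails at once if a bystander is moved more than 20 mm (distance of any of spool, pliers, jar, spanner, pliers_red, tape, marker_pen from where it was at the start of the episode above 0.02 m).
It also fails if it takes over 54 s, if anything falls off the work surface, if the arm or the gripper's body presses on something with over 40 N, if the wrist force passes 120 N, or if a joint passes its speed limit or range.

### The arm

A 7-joint arm with a two-finger parallel gripper is mounted at the origin on a cart in front of the work surface, level with it; the furniture and walls round the work are solid. World frame = base frame: x ahead of the robot, y to its left, z up, the work surface at z = 0. Lengths are in m, angles in rad, forces in N, time in s.
With the tool pointing down it reaches from about 0.425 to 1.025 m from the base axis. Payload 9.4 kg.
Tool frame: the origin (TCP) lies midway between the tips of the shut fingers; the grasp point (between the pads) lies 19 mm behind it; z points along the fingers, y is the line along which they close (so a half turn about z gives the same grasp; the last joint's range is limited). The gripper opens to 85 mm and grips with 20 to 120 N. Pads are 22 mm wide; open, the fingers measure 114 mm over their backs; the gripper's body (76 mm by 85 mm) begins 54 mm behind the grasp point. The pads swing forward as they close: fully open they stand 13 mm farther back than shut.
Start: joints at [1.214, 0.599, -0.003, 1.599, 0.002, 0.943, -0.08], TCP at [0.2, -0.697, 0.231] pointing down, gripper open.
Joint ranges: [-2.57, 2.57], [-0.35, 1.97], [-1.29, 1.29], [0.11, 2.56], [-1.05, 4.19], [0.11, 1.86], [-2.63, 2.63]. Speed limits (rad/s): [2.22, 2.22, 3.01, 3.01, 3.14, 3.14, 3.14].

### API

Orientations are given as a unit quaternion [w, x, y, z].
In Python, from plant import sensors, optics, env, nets gives the robot as it stands.
- The arm moves only by the shell command python3 -m creep 'ROWS' [FORCE]. ROWS is JSON, a list that holds one entry, the list of rows, each a list of 7 numbers: the turn, a rotation vector about the tool's x, y, z in degrees, then the shift along the tool's x, y, z in mm, then the closure, from -1 (fully open) to 1 (shut). In form: [[[wx, wy, wz, x, y, z, hand], ...]]. A call has 1 to 20 rows; each row shifts and turns the commanded pose from where the row before left it, along the tool's axes as they then stand; what a row does not reach is not made up. A row lasts 1/8 s, in which the tool goes at most 62.5 mm and 10.7 degrees, less where a joint would pass 70% of its speed; a pose out of reach is approached as far as the arm can. A call is refused whole if a number of a shift passes 62.5 or a number of a turn 10.7, either way. A call with a gripper value outside its range is refused whole. The fingers move at their own pace and stop on an object; FORCE is the grip in N (left out, the last holds). Time passes only in rows, so rows that do not move let the fingers close. It gives the time, the measured TCP pose, the force, the opening and the grip force at its end, in the units of the state.
- sensors.sense(): the state, without advancing time (a new reading comes with each control period).
- optics.get_image(name): name is "scene" or "top" or "wrist"; returns a dict with "pixels" (384x512x3 uint8, blue, green, red), "fx", "fy", "cx", "cy" (pixels), "position" and "attitude" of the camera in the world. Camera axes: x right, y down, z forward; pixel columns grow to the right and rows downward; lengths in m; the calibration is good to about 2 mm. A picture is of the moment at which its call begins. There is no depth.
- env.hand_in(): hands the job in; it is judged then, once.
Trained networks look in a picture, given as the dict that the camera call returned (one of the last four; its "shot" number tells which), for a name from the list of things; names that differ only in an ending like _2 or _b are one class to them, and where a whole thing is asked for, a point or a joint stands for the part that bears it (a point fixed in the world has none). Each returns a list of dicts, best first, with "conf" (0 to 1); they miss things now and then, are a little off and sometimes report something else, mostly with a low value. They report only what shows in the picture. A call takes as long as a camera call.
- nets.recognise(name, picture): "box" ([centre column, centre row, width, height] as shares, 0 to 1, of the picture: columns of its width, rows of its height, round what is visible of it).
The state is a dict: "t": time; "q": joint angles; "qvel": joint speeds; "effort": joint torques, N m; "ee_pos": TCP position; "eef_rot": TCP orientation; "force": force on the tool from outside, world axes, zero at the start; "wrist_torque": the same for the moment, N m; "opening": finger opening in m; "grasp_force": force on a finger pad.
Only numpy, scipy, OpenCV 4.12 (cv2) and the standard library are available. Lean on these libraries where they do the work, as an engineer would, in place of code of your own. Each camera call takes 0.05 s, during which the arm holds its last target. There are 200 camera calls.

## Working session

There is one attempt and no reset: what is moved stays moved. The work goes in short steps, Python scripts to look and compute and a shell command to move; the robot and the scene stay as the last step left them, time stands still between calls to the robot, and variables do not carry over. Pictures are saved under pics/ and viewed, at most 10 in all, crops included, and the job is handed in when it is done.

```bash
ls; mkdir -p pics
python3 - <<'E'
from plant import sensors, optics, nets
import cv2,json
print(sensors.sense())
for n in ("scene","top"):
    p=optics.get_image(n); cv2.imwrite(f"pics/{n}0.png",p["pixels"])
    print(n,{k:p[k] for k in p if k!="pixels"})
    for o in "cradle leg bar_end shell cam_lever lever_tip pointer_tip spool jar tape pliers spanner pliers_red marker_pen".split():
        try:
            r=nets.recognise(o,p)[:2]
            print(o,[([round(b*s,1) for b,s in zip(x["box"],(512,384,512,384))],round(x["conf"],2)) for x in r])
        except Exception as e: print(o,e)
E
```

```text
pics
{'t': 0.0, 'q': array([ 1.21428209,  0.60018506, -0.00255798,  1.60010947,  0.00181153,
        0.94290535, -0.07982499]), 'qvel': array([-9.64160957e-05,  1.88372409e-03,  4.30108329e-04,  3.00971170e-04,
        3.29427970e-04, -1.18528331e-03, -1.37744948e-03]), 'effort': array([-1.15965486e-03, -7.76437569e+01,  1.56440634e+00, -2.57999593e+01,
        1.22300454e-02,  9.10835923e-03,  1.00202189e-05]), 'ee_pos': array([ 0.20009033, -0.696358  ,  0.23038074]), 'eef_rot': array([-7.81037495e-04,  9.90224977e-01,  1.39477062e-01, -1.84483495e-04]), 'force': array([-0.11642981,  0.00955683,  0.80159327]), 'wrist_torque': array([ 0.08895374, -0.01272198,  0.05734804]), 'grasp_force': 0.0, 'opening': 0.08528976464340596}
scene {'fx': 426.3619321771267, 'fy': 426.3619321771267, 'cx': 256.76908054688147, 'cy': 186.18613066145755, 'position': array([-0.10189864,  0.49463528,  0.65585318]), 'attitude': array([ 0.20089408, -0.38019693,  0.79867974, -0.42095433]), 'shot': 1}
cradle [([279.2, 182.7, 106.0, 57.9], 0.97), ([293.4, 261.4, 63.4, 47.1], 0.63)]
leg [([268.5, 193.5, 81.8, 28.8
[... 1157 characters left out ...]
([262.7, 208.5, 31.7, 38.8], 0.67), ([296.7, 193.4, 12.1, 20.8], 0.47)]
cam_lever [([261.7, 210.4, 29.3, 35.0], 0.77), ([167.9, 250.4, 26.2, 17.7], 0.42)]
lever_tip [([242.1, 265.8, 57.3, 12.6], 0.74), ([262.9, 210.5, 29.3, 37.3], 0.7)]
pointer_tip []
spool [([164.4, 252.7, 23.2, 16.8], 0.8), ([243.3, 266.3, 61.9, 7.7], 0.2)]
jar [([208.1, 127.6, 28.3, 31.8], 0.72), ([263.0, 211.4, 28.5, 36.8], 0.36)]
tape [([348.7, 168.1, 34.5, 38.6], 0.6)]
pliers [([170.4, 192.8, 60.0, 11.6], 0.63)]
spanner [([245.1, 265.3, 50.5, 7.5], 0.57)]
pliers_red [([276.3, 200.3, 87.6, 88.7], 0.62), ([166.4, 249.9, 24.6, 18.6], 0.41)]
marker_pen [([167.6, 252.2, 24.6, 15.5], 0.61), ([181.9, 276.3, 49.9, 4.4], 0.49)]
```

Run:
```python
import cv2
t=cv2.imread("pics/top0.png"); cv2.imwrite("pics/topc.png",cv2.resize(t[150:250,215:345],None,fx=6,fy=6,interpolation=cv2.INTER_CUBIC))
s=cv2.imread("pics/scene0.png"); cv2.imwrite("pics/scenec.png",cv2.resize(s[140:230,215:345],None,fx=6,fy=6,interpolation=cv2.INTER_CUBIC))
```

```text
(no output)
```

View pics/topc.png

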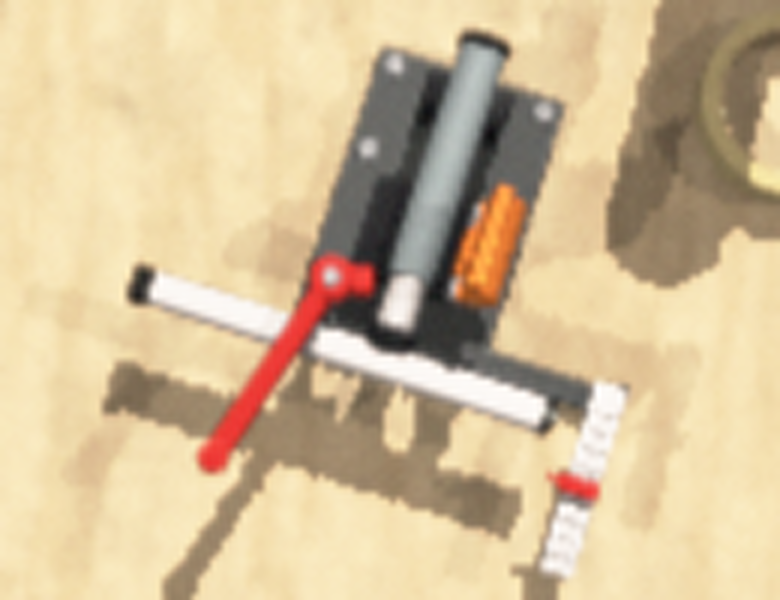

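View pics/scenec.png

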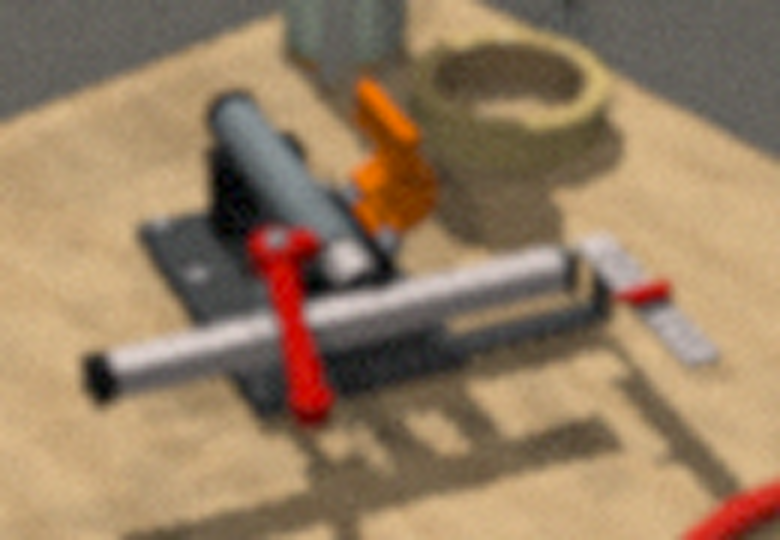

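The pictures show the cradle with its tube pointing back and right. The lever is open to the left, with its pin at top crop (330,275) and tip at (212,460). The shell stands upright at (490,245). The bar ends are at (142,285) and (546,415), and the pointer tip is at (553,478). I'll fit the cradle pose from both views.

```bash
cat > h.py <<'E'
import numpy as np
from scipy.spatial.transform import Rotation as R
def rot(q): return R.from_quat(q,scalar_first=True)
class Cam:
    def __init__(s,fx,cx,cy,pos,att): s.f,s.cx,s.cy,s.p,s.r=fx,cx,cy,np.array(pos),rot(att)
    def proj(s,P):
        c=s.r.inv().apply(np.atleast_2d(P)-s.p); return np.c_[s.f*c[:,0]/c[:,2]+s.cx,s.f*c[:,1]/c[:,2]+s.cy]
    def ray(s,uv):
        uv=np.atleast_2d(uv); d=s.r.apply(np.c_[(uv[:,0]-s.cx)/s.f,(uv[:,1]-s.cy)/s.f,np.ones(len(uv))]); return s.p,d
    def onz(s,uv,z): p,d=s.ray(uv); return p+d*((z-p[2])/d[:,2])[:,None]
def cam(p): return Cam(p["fx"],p["cx"],p["cy"],p["position"],p["attitude"])
def tri(views):  # [(cam,uv)]
    A=np.zeros((3,3));b=np.zeros(3)
    for c,uv in views:
        p,d=c.ray(uv); d=d[0]/np.linalg.norm(d[0]); M=np.eye(3)-np.outer(d,d); A+=M;b+=M@p
    return np.linalg.solve(A,b)
scene=Cam(426.3619,256.76908,186.18613,[-0.10189864,0.49463528,0.65585318],[0.20089408,-0.38019693,0.79867974,-0.42095433])
top=Cam(434.10198,254.55528,190.7132,[0.33914552,-0.01052987,1.30643163],[-0.06649776,0.71118665,-0.69620418,0.07135359])
def c2w(pose,P): # cradle mm -> world m
    P=np.atleast_2d(P)/1000.; c,s=np.cos(pose[2]),np.sin(pose[2])
    return np.c_[pose[0]+c*P[:,0]-s*P[:,1],pose[1]+s*P[:,0]+c*P[:,1],P[:,2]]
def w2c(pose,W):
    W=np.atleast_2d(W); c,s=np.cos(pose[2]),np.sin(pose[2]); d=W[:,:2]-pose[:2]
    return 1000*np.c_[c*d[:,0]+s*d[:,1],-s*d[:,0]+c*d[:,1],W[:,2]]
E
python3 - <<'E'
from h import *
from scipy.optimize import least_squares
T=lambda u,v:((u+.5)/6-.5+215,(v+.5)/6-.5+150)
S=lambda u,v:((u+.5)/6-.5+215,(v+.5)/6-.5+140)
pt={"pin":(T(330,275),S(285,238)),"tip":(T(212,460),S(315,403)),"barL":(T(142,285),S(100,375)),"barR":(T(546,415),S(572,270)),
"ptr":(T(553,478),S(613,296)),"scN":(T(560,572),S(705,358)),"scF":(T(610,388),S(600,243))}
W={k:tri([(top,a),(scene,b)]) for k,(a,b) in pt.items()}
print({k:(1000*v).round(0) for k,v in W.items()})
M=lambda x:{"pin":(-12,36,79),"barL":(-40,123,58),"barR":(-40,-83,60),"scN":(-110,-110,49),"scF":(-14,-110,49),"ptr":(x[3]*1000,-92,55),"tip":(-12-103*np.cos(.23-x[4]),36-103*np.sin(.23-x[4]),79)}
def f(x):
    return np.concatenate([(c.proj(c2w(x,M(x)[k]))[0]-pt[k][i]) for k in M(x) for i,c in enumerate((top,scene))])
r=least_squares(f,[.45,-.1,-.3,-.07,.55],x_scale=.1)
print(r.x,r.fun.round(1).reshape(-1,4))
for k in W: print(k,w2c(r.x,W[k]).round(0))
E
```

```text
{'pin': array([567., -62.,  81.]), 'tip': array([479.,  -6.,  75.]), 'barL': array([567.,  31.,  55.]), 'barR': array([ 506., -168.,   52.]), 'ptr': array([ 478., -169.,   53.]), 'scN': array([ 432., -174.,   45.]), 'scF': array([ 521., -201.,   44.])}
[ 0.5665695  -0.09866412 -0.30212676 -0.06473558  0.49314513] [[ 0.2  1.1 -0.9  1. ]
 [-0.   0.4  0.3 -0.8]
 [ 0.   0.9 -0.5 -2.1]
 [-1.   1.1  0.5 -0.2]
 [ 0.3  0.4 -0.9 -1.4]
 [-0.9 -0.3  0.4 -0.3]
 [ 0.   0.  -0.1 -1.3]]
pin [[-11.  36.  81.]]
tip [[-111.   63.   75.]]
barL [[-38. 123.  55.]]
barR [[-37. -84.  52.]]
ptr [[-64. -94.  53.]]
scN [[-106. -112.   45.]]
scF [[ -13. -111.   44.]]
```

```bash
python3 -m creep '[[[0,0,-9.45,0,0,0,0],[0,0,-9.45,0,0,0,0],[0,0,-9.45,0,0,0,0.5],[0,0,-9.45,0,0,0,1],[0,0,-9.45,0,0,0,1],[0,0,-9.45,0,0,0,1],[0,0,0,56,12,0,1],[0,0,0,56,12,0,1],[0,0,0,56,12,0,1],[0,0,0,56,12,0,1],[0,0,0,56,12,0,1],[0,0,0,56,12,0,1],[0,0,0,56,12,0,1],[0,0,0,56,12,0,1],[0,0,0,56,12,0,1],[0,0,0,56,12,0,1]]]' 30
cat > look.py <<'E'
import sys; from h import *; from plant import sensors,optics; import cv2,json
POSE=np.array([0.56657,-0.09866,-0.30213])
def look(name,view="wrist"):
    p=optics.get_image(view); cv2.imwrite(f"pics/{name}.png",p["pixels"])
    json.dump({k:np.array(p[k]).tolist() for k in p if k!="pixels"},open(f"pics/{name}.json","w")); return p
def load(name): return cam(json.load(open(f"pics/{name}.json")))
if __name__=="__main__":
    s=sensors.sense(); print("t",s["t"],"tcp cradle",w2c(POSE,s["ee_pos"]).round(1),"yaw/tilt",(rot(s["eef_rot"]).as_matrix()).round(3).tolist(),s["force"].round(1),s["opening"],s["grasp_force"])
    if len(sys.argv)>1:
        p=look(*sys.argv[1:]); print(p["position"],rot(p["attitude"]).apply([0,0,1]).round(2))
E
python3 look.py w1
```

```text
t: 3.5
ee_pos: [0.4819, -0.1962, 0.2316]
eef_rot: [0.0, 0.805, 0.593, 0.0]
force: [1.7, -0.9, -0.1]
opening: 0.0003
grasp_force: 0.0
t 3.5 tcp cradle [[ -51.8 -118.3  231.6]] yaw/tilt [[0.297, 0.955, 0.001], [0.955, -0.297, -0.0], [-0.0, 0.001, -1.0]] [ 1.7 -0.9 -0.1] 0.0002611652125170717 0.0
[ 0.50735162 -0.11457043  0.3750868 ] [-0.1  -0.31 -0.94]
```

View pics/w1.png

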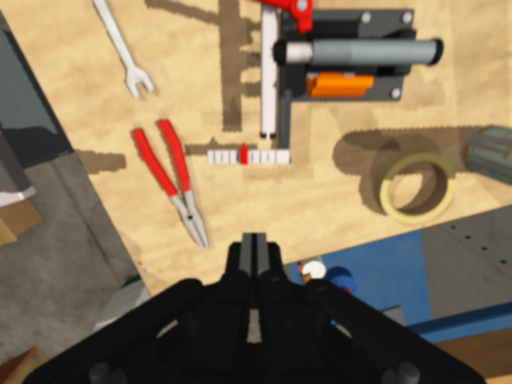

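The wrist view shows the bar's right end at about (267,135), the pointer tip at about (243,147), the shell at (340,84) and the plate's right corners at (397,95). I'll take a second view nearer the shell.

```bash
python3 -m creep '[[[0,0,0,14,38,16,1],[0,0,0,14,38,16,1],[0,0,0,0,0,0,1],[0,0,0,0,0,0,1]]]' >/dev/null; python3 look.py w2
python3 - <<'E'
import cv2
a=cv2.imread("pics/w1.png")[90:180,190:310]; b=cv2.imread("pics/w2.png")
cv2.imwrite("pics/w12.png",cv2.resize(a,None,fx=6,fy=6,interpolation=cv2.INTER_CUBIC));
E
```

```text
t 4.05 tcp cradle [[ 23.  -92.4 199.1]] yaw/tilt [[0.297, 0.955, -0.001], [0.955, -0.297, 0.0], [-0.0, -0.001, -1.0]] [-0.8 -0.4 -0.3] 0.00043336233807209594 0.0
[ 0.58675331 -0.11216277  0.34258057] [-0.1  -0.31 -0.94]
```

View pics/w12.png

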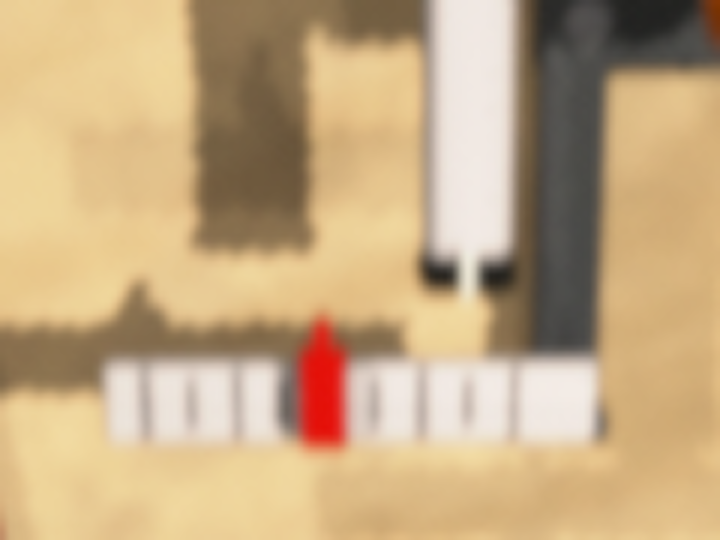

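View pics/w2.png

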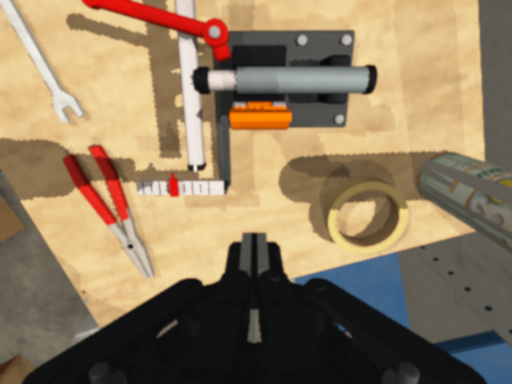

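The crop of w1 shows the pointer tip at (322,318), the bar-end line at (468,290), and the scale ends at 103 and 600. In w2 the pin is at (215,32), the shell spans columns 230 to 292, and the pointer tip is at about (173,173). I'll refine the fit with all four views.

Run:
```python
from h import *; from look import load
from scipy.optimize import least_squares
w1,w2=load("w1"),load("w2")
T=lambda u,v:((u+.5)/6-.5+215,(v+.5)/6-.5+150)
S=lambda u,v:((u+.5)/6-.5+215,(v+.5)/6-.5+140)
A=lambda u,v:((u+.5)/6-.5+190,(v+.5)/6-.5+90)
obs=[(top,"pin",T(330,275),.5),(scene,"pin",S(285,238),.5),(top,"barL",T(142,285),.5),(scene,"barL",S(100,375),.3),
(top,"tip",T(212,460),.5),(scene,"tip",S(315,403),.5),(top,"ptr",T(553,478),.5),(scene,"ptr",S(613,296),.3),
(w1,"ptr",A(322,318),1),(w1,"end",A(468,290),1),(w1,"scN",A(103,400),1),(w1,"scF",A(600,400),1),
(w2,"pin",(215,32),1),(w2,"tip",(92,3),.5),(w2,"ptr",(173.3,173),.7),(w2,"end",(200,168),.5),(w2,"scN",(138,189),.7),(w2,"scF",(224.5,187.5),.7)]
M=lambda x:{"pin":(-12,36,81),"barL":(-40,123,58),"end":(x[5]*1000,-87,64),"scN":(-110,-110,49),"scF":(-14,-110,49),"ptr":(x[3]*1000,-92,55),"tip":(-12-103*np.cos(.23-x[4]),36-103*np.sin(.23-x[4]),80)}
f=lambda x:np.concatenate([w*(c.proj(c2w(x,M(x)[k]))[0]-uv) for c,k,uv,w in obs])
r=least_squares(f,[.567,-.099,-.302,-.065,.5,-.04],x_scale=.1,loss="soft_l1")
print(r.x); [print(o[1],e) for o,e in zip(obs,f(r.x).round(1).reshape(-1,2))]
P=tri([(w1,A(322,318)),(w2,(173.3,173))]);Q=tri([(w1,A(468,290)),(w2,(200,168))]);Z=tri([(top,T(330,275)),(w2,(215,32)),(scene,S(285,238))])
print("tri ptr,end,pin",[w2c(r.x,v).round(1) for v in (P,Q,Z)])
# shell ear extents in w2 lines
for z in (85,109): print(z,w2c(r.x,w2.onz([(230,118),(292,118),(261,129),(261,108)],z/1000)).round(0).tolist())
```

```text
[ 0.57063303 -0.09695913 -0.29601204 -0.0673404   0.43693732 -0.03994112]
pin [-0.2 -0.2]
pin [-1.2 -0.1]
barL [-0.3 -0.4]
barL [-0.3 -0.3]
tip [ 0.7 -0.1]
tip [ 0.5 -1.2]
ptr [-0.8 -0.5]
ptr [-0.2 -0.1]
ptr [0.3 0.3]
end [0.5 1.7]
scN [1.1 1.1]
scF [-0.2  0.7]
pin [ 0.4 -0.9]
tip [-1.7 -0.3]
ptr [-0.6 -0.3]
end [-1.9  1.1]
scN [-0.8 -1.4]
scF [-0.3 -0.6]
tri ptr,end,pin [array([[-67.6, -92.8,  51.7]]), array([[-39.5, -88.4,  47.7]]), array([[-13.2,  33.6,  81.2]])]
85 [[-2.0, -33.0, 85.0], [53.0, -34.0, 85.0], [26.0, -43.0, 85.0], [26.0, -25.0, 85.0]]
109 [[0.0, -31.0, 109.0], [50.0, -31.0, 109.0], [25.0, -40.0, 109.0], [25.0, -23.0, 109.0]]
```

```bash
sed -i 's/^POSE=.*/POSE=np.array([0.57063,-0.09696,-0.29601])/' look.py; python3 -m creep '[[[0,0,0,15,4,48,1],[0,0,0,15,4,49,1],[0,0,0,12,0,0,1],[0,0,0,12,0,0,1],[0,0,0,11,0,0,1],[0,0,0,11,0,4,1],[0,0,0,11,0,4,1],[0,0,0,13,0,6,1],[0,0,0,11,0,5,1],[0,0,0,6,0,8,1]]]'; python3 look.py sc2 scene
python3 - <<'E'
import cv2
s=cv2.imread("pics/sc2.png"); cv2.imwrite("pics/sc2c.png",cv2.resize(s[110:230,215:345],None,fx=5,fy=5,interpolation=cv2.INTER_CUBIC))
E
```

```text
t: 5.35
ee_pos: [0.6046, -0.0829, 0.0748]
eef_rot: [-0.0, 0.805, 0.593, 0.0]
force: [0.3, -0.5, -0.3]
opening: 0.0003
grasp_force: 0.2
t 5.35 tcp cradle [[28.4 23.4 74.8]] yaw/tilt [[0.296, 0.955, 0.0], [0.955, -0.296, 0.0], [0.0, -0.0, -1.0]] [ 0.3 -0.5 -0.3] 0.0002742624753060332 0.23891543853096664
[-0.10189864  0.49463528  0.65585318] [ 0.64 -0.52 -0.56]
```

View pics/sc2c.png

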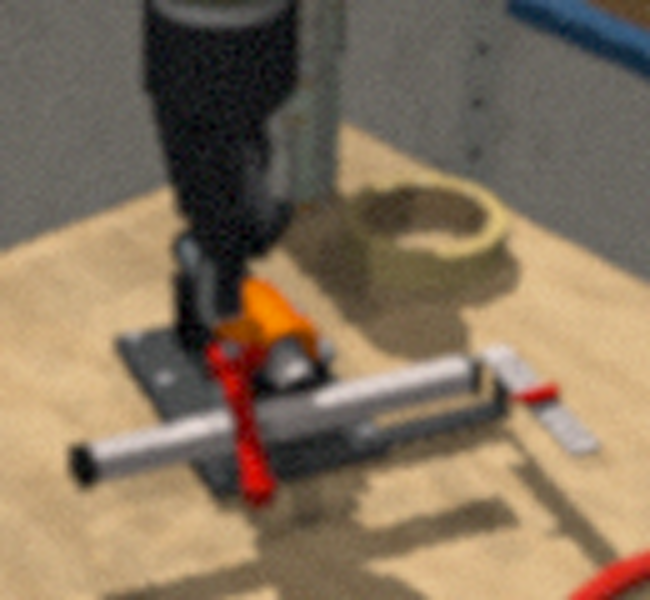

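The picture shows the orange dome nearly folded onto the tube at (275,315), with the fingers on its ear. The lever is still open. Next I press down.

```bash
python3 -m creep '[[[0,0,0,3,0,5,1],[0,0,0,2,0,4,1],[0,0,0,0,0,2,1],[0,0,0,0,0,2,1]]]'; python3 look.py
```

```text
t: 5.9
ee_pos: [0.6059, -0.0795, 0.0627]
eef_rot: [0.0, 0.805, 0.593, 0.0]
force: [-5.4, 1.0, 19.5]
opening: -0.0001
grasp_force: 9.6
t 5.9 tcp cradle [[28.6 27.  62.7]] yaw/tilt [[0.297, 0.955, 0.0], [0.955, -0.297, -0.0], [-0.0, 0.0, -1.0]] [-5.4  1.  19.5] -0.00014499250621057125 9.566260215360671
```

```bash
python3 -m creep '[[[0,0,0,0,0,0,1],[0,0,0,0,0,0,1],[0,0,0,0,0,-44,1],[0,0,0,0,0,-46,1],[0,0,0,34,-34,0,-1],[0,0,0,34,-34,0,-1],[0,0,0,0,0,0,-1],[0,0,0,0,0,0,-1]]]' 20; python3 look.py w3; python3 look.py t3 top
```

```text
t: 6.9
ee_pos: [0.5614, 0.0052, 0.1524]
eef_rot: [0.0, 0.805, 0.593, 0.0]
force: [0.9, 0.3, -0.3]
opening: 0.0722
grasp_force: 0.0
t 6.9 tcp cradle [[-38.7  95.  152.4]] yaw/tilt [[0.297, 0.955, 0.0], [0.955, -0.297, -0.001], [-0.0, 0.001, -1.0]] [ 0.9  0.3 -0.3] 0.07221178167111707 0.0
[0.58681072 0.08681529 0.29591836] [-0.1  -0.31 -0.94]
t 6.95 tcp cradle [[-38.4  94.6 152.3]] yaw/tilt [[0.298, 0.955, 0.0], [0.955, -0.298, -0.001], [-0.0, 0.0, -1.0]] [ 0.5 -0.3 -0. ] 0.07903389779103931 0.0
[ 0.33914552 -0.01052987  1.30643163] [ 0.19 -0.   -0.98]
```

View pics/w3.png

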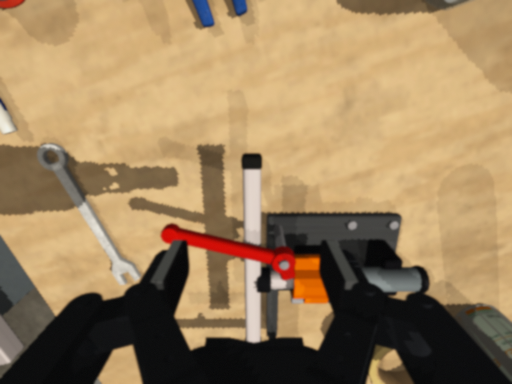

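The wrist view shows the orange half closed at (310,280). The bar's left cap is at (252,160), the lever tip at (170,235), and the open fingers straddle the bar. I'll check the numbers before descending.

Run:
```python
from h import *; from look import *
w=load("w3")
print(w2c(POSE,w.onz([(252,154),(252,168)],.064)).round(1), "tip",w2c(POSE,w.onz([(170,235)],.081)).round(1),"pin",w2c(POSE,w.onz([(284,266)],.081)).round(1),"bar near lever",w2c(POSE,w.onz([(252,300)],.063)).round(1))
```

```text
[[-40.  130.   64. ]
 [-40.1 118.   64. ]] tip [[-110.5   63.7   81. ]] pin [[-12.1  32.2  81. ]] bar near lever [[-41.1 -20.4  63. ]]
```

```bash
python3 -m creep '[[[0,0,0,1,-1.5,38,-1],[0,0,0,0,0,40,-1],[0,0,0,0,0,25,-1],[0,0,0,0,0,12,-1],[0,0,0,0,0,0,-0.3],[0,0,0,0,0,0,0.3],[0,0,0,0,0,0,1],[0,0,0,0,0,0,1],[0,0,0,0,0,0,1],[0,0,0,0,0,0,1]]]' 30; python3 look.py
```

```text
t: 8.25
ee_pos: [0.56, 0.0071, 0.0381]
eef_rot: [0.0, 0.805, 0.593, 0.0]
force: [-1.6, -0.4, 5.7]
opening: 0.0154
grasp_force: 33.6
t 8.25 tcp cradle [[-40.5  96.5  38.1]] yaw/tilt [[0.297, 0.955, 0.001], [0.955, -0.297, -0.0], [0.0, 0.001, -1.0]] [-1.6 -0.4  5.7] 0.015396822302596183 33.57331931591034
```

```bash
python3 -m creep '[[[0,0,0,0,-5,0,1],[0,0,0,0,-5,0,1],[0,0,0,0,-5,0,1],[0,0,0,0,-5,0,1],[0,0,0,0,-4,0,1],[0,0,0,0,-3,0,1],[0,0,0,0,0,0,1],[0,0,0,0,0,0,1]]]'; python3 look.py s4 scene;python3 look.py t4 top
python3 - <<'E'
import cv2,numpy as np
s=cv2.imread("pics/s4.png")[165:225,225:345]; t=cv2.imread("pics/t4.png")[190:250,230:330]
a=cv2.resize(s,(720,360),interpolation=cv2.INTER_CUBIC); b=cv2.resize(t[:24*60//24],None,fx=7.2,fy=7.2,interpolation=cv2.INTER_CUBIC)
cv2.imwrite("pics/st4.png",np.vstack([a,b[0:240]]))
E
```

```text
t: 9.25
ee_pos: [0.5352, 0.0148, 0.0381]
eef_rot: [0.001, 0.805, 0.593, 0.001]
force: [3.2, -2.5, 7.0]
opening: 0.0155
grasp_force: 33.7
t 9.25 tcp cradle [[-66.5  96.6  38.1]] yaw/tilt [[0.297, 0.955, 0.003], [0.955, -0.297, -0.0], [0.0, 0.003, -1.0]] [ 3.2 -2.5  7. ] 0.015469185352694145 33.72765362262726
[-0.10189864  0.49463528  0.65585318] [ 0.64 -0.52 -0.56]
t 9.3 tcp cradle [[-66.4  96.6  38.1]] yaw/tilt [[0.297, 0.955, 0.003], [0.955, -0.297, -0.0], [0.001, 0.003, -1.0]] [ 4.3 -3.4  8. ] 0.015338593629158162 33.73573064804077
[ 0.33914552 -0.01052987  1.30643163] [ 0.19 -0.   -0.98]
```

View pics/st4.png

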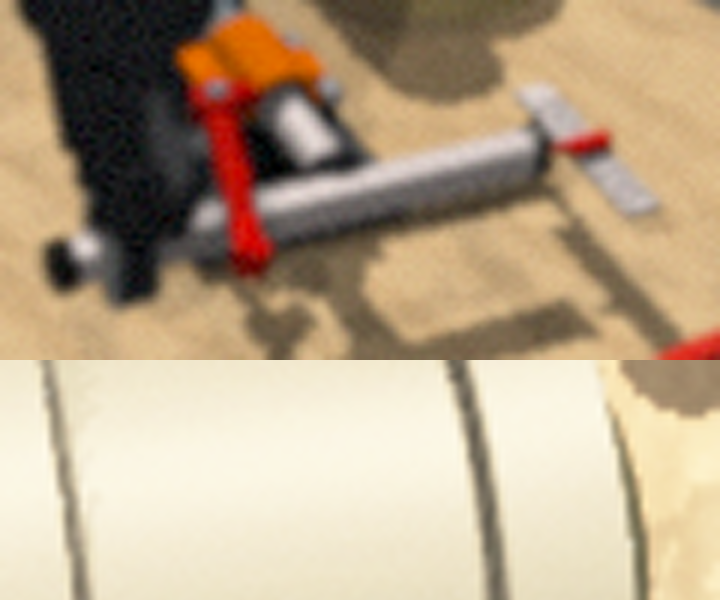

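The scene view shows the right cap level with the pointer: the tip is at crop (555,146) and the cap's end at about (548,150). The arm hides this area from the top camera. I'll compare with the projected positions.

Run:
```python
from h import *; from look import *
w=load("s4"); f=lambda P:((w.proj(c2w(POSE,P))-[225,165]+.5)*6-.5).round(1)
print("ptr -67.4",f((-67.4,-92,55)),"scale ends",f((-110,-110,49)),f((-14,-110,49)))
for x in (-64,-66,-68): print(x,"end face ctr",f((x,-87,55)),"top edge corners",f((x-9,-87,64)),f((x+9,-87,64)),"bot",f((x-9,-87,46)),"Lcap",f((x,129,55)))
# dark cap pixels
s=cv2.imread("pics/s4.png"); g=cv2.resize(s[165:225,225:345],(720,360),interpolation=cv2.INTER_CUBIC).max(2)
m=(g<75).astype(np.uint8); m[:, :515]=0; m[:,580:]=0; m[:100]=0;m[195:]=0
v,u=np.nonzero(m); print("cap dark",u.mean(),v.mean(),u.min(),u.max(),v.min(),v.max())
```

```text
ptr -67.4 [[548.6 143.8]] scale ends [[637.9 202.2]] [[524.7  81.1]]
-64 end face ctr [[534.  142.1]] top edge corners [[546.2 135.6]] [[525.2 112.7]] bot [[542.8 171.6]] Lcap [[ 39.4 262.1]]
-66 end face ctr [[536.3 144.7]] top edge corners [[548.5 138.2]] [[527.5 115.2]] bot [[545.1 174.2]] Lcap [[ 41.1 265. ]]
-68 end face ctr [[538.6 147.2]] top edge corners [[550.9 140.7]] [[529.8 117.8]] bot [[547.5 176.8]] Lcap [[ 42.8 267.9]]
cap dark 540.8361111111111 160.26944444444445 533 547 141 178
```

```bash
python3 -m creep '[[[0,0,0,0,-1.2,0,1],[0,0,0,0,0,0,1],[0,0,0,0,0,0,1],[0,0,0,0,0,0,1],[0,0,0,0,0,0,1]]]' 20; python3 look.py; python3 -m creep '[[[0,0,0,-4,0,0,1],[0,0,0,-4,0,0,1],[0,0,0,-4,0,0,1],[0,0,0,0,0,0,1]]]'; python3 look.py
```

```text
t: 9.98
ee_pos: [0.5342, 0.0151, 0.038]
eef_rot: [0.001, 0.805, 0.593, 0.001]
force: [4.0, -3.9, 6.6]
opening: 0.0155
grasp_force: 33.7
t 9.975 tcp cradle [[-67.5  96.5  38. ]] yaw/tilt [[0.297, 0.955, 0.003], [0.955, -0.297, -0.0], [0.001, 0.003, -1.0]] [ 4.  -3.9  6.6] 0.015465218971347353 33.709121346473694
t: 10.48
ee_pos: [0.5361, 0.0136, 0.0383]
eef_rot: [-0.001, 0.803, 0.596, 0.009]
force: [14.1, 26.9, -6.5]
opening: 0.0153
grasp_force: 31.7
t 10.475 tcp cradle [[-65.3  95.7  38.3]] yaw/tilt [[0.289, 0.957, 0.014], [0.957, -0.289, 0.012], [0.015, 0.01, -1.0]] [14.1 26.9 -6.5] 0.015300210384889053 31.747839152812958
```

The grip is stuck to the bar by friction. I'll undo the slide and relax the fingers slightly. The spring will keep the bar against the inner finger.

```bash
python3 -m creep '[[[0,0,0,6,0,0,1],[0,0,0,6,0,0,1],[0,0,0,0,0,0,1],[0,0,0,0,0,0,1]]]' 20; python3 look.py; python3 -m creep '[[[0,0,0,0,0,0,0.62],[0,0,0,0,0,0,0.62],[0,0,0,0,0,0,0.62]]]' 20; python3 look.py
```

```text
t: 10.98
ee_pos: [0.5339, 0.0145, 0.0381]
eef_rot: [0.001, 0.805, 0.593, 0.001]
force: [2.7, -6.4, 8.3]
opening: 0.0156
grasp_force: 33.9
t 10.975 tcp cradle [[-67.7  95.9  38.1]] yaw/tilt [[0.298, 0.955, 0.002], [0.955, -0.298, -0.001], [-0.0, 0.002, -1.0]] [ 2.7 -6.4  8.3] 0.015578887829090013 33.86985898017883
t: 11.35
ee_pos: [0.5339, 0.015, 0.0377]
eef_rot: [0.001, 0.806, 0.593, 0.001]
force: [4.0, -3.2, 2.9]
opening: 0.0163
grasp_force: 2.4
t 11.35 tcp cradle [[-67.8  96.4  37.7]] yaw/tilt [[0.298, 0.955, 0.002], [0.955, -0.298, -0.0], [0.0, 0.002, -1.0]] [ 4.  -3.2  2.9] 0.01633369521431726 2.3791737109422684
```

```bash
python3 -m creep '[[[0,0,0,-3,0,0,0.62],[0,0,0,-3,0,0,0.62],[0,0,0,-3,0,0,0.62],[0,0,0,-3,0,0,0.62],[0,0,0,0,0,0,0.62]]]' 20; python3 look.py
```

```text
t: 11.98
ee_pos: [0.5308, 0.0047, 0.0376]
eef_rot: [0.0, 0.805, 0.593, 0.002]
force: [5.8, 0.2, 0.9]
opening: 0.016
grasp_force: 2.5
t 11.975 tcp cradle [[-67.7  85.6  37.6]] yaw/tilt [[0.297, 0.955, 0.003], [0.955, -0.297, 0.001], [0.002, 0.003, -1.0]] [5.8 0.2 0.9] 0.016019523449574132 2.540508806705475
```

```bash
python3 -m creep '[[[0,0,0,-3,0,0,0.62],[0,0,0,-3,0,0,0.62],[0,0,0,-3,0,0,0.62],[0,0,0,-3,0,0,0.62],[0,0,0,-3,0,0,0.62],[0,0,0,-3,0,0,0.62],[0,0,0,-3,0,0,0.62],[0,0,0,-3,0,0,0.62],[0,0,0,-3,0,0,0.62],[0,0,0,-3,0,0,0.62],[0,0,0,-3,0,0,0.62],[0,0,0,0,0,0,0.62]]]' 20; python3 look.py s5 scene
python3 - <<'E'
import cv2
s=cv2.imread("pics/s5.png"); cv2.imwrite("pics/s5c.png",cv2.resize(s[145:235,215:345],None,fx=6,fy=6,interpolation=cv2.INTER_CUBIC))
E
```

```text
t: 13.48
ee_pos: [0.5213, -0.0263, 0.0377]
eef_rot: [0.0, 0.805, 0.593, 0.002]
force: [4.5, 0.9, 1.2]
opening: 0.0165
grasp_force: 2.5
t 13.475 tcp cradle [[-67.8  53.2  37.7]] yaw/tilt [[0.296, 0.955, 0.004], [0.955, -0.296, 0.002], [0.003, 0.003, -1.0]] [4.5 0.9 1.2] 0.016500257877981744 2.492968887090683
[-0.10189864  0.49463528  0.65585318] [ 0.64 -0.52 -0.56]
```

View pics/s5c.png

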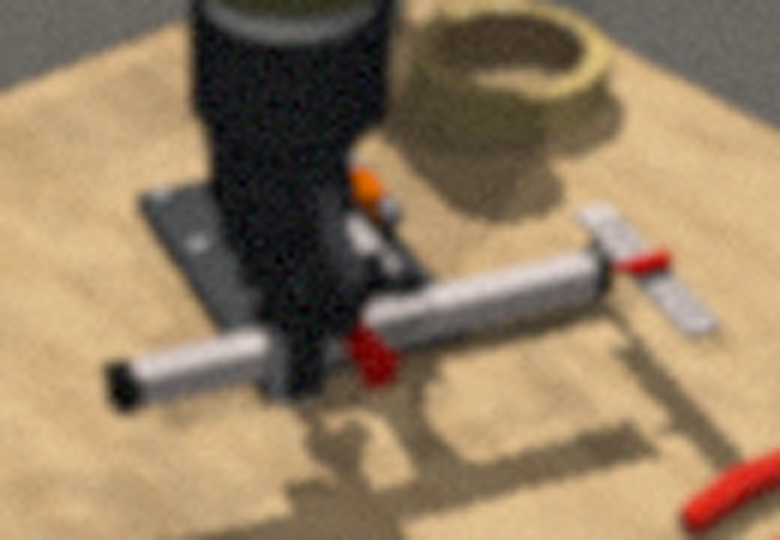

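The picture shows the lever tip pushed right to (375,365), with the bar end still level with the pointer at (615,265). I'll continue in small steps until the stop is felt.

```bash
for i in 1; do python3 -m creep '[[[0,0,0,-2,0,0,0.62],[0,0,0,-2,0,0,0.62],[0,0,0,-1,0,0,0.62],[0,0,0,0,0,0,0.62]]]'; python3 look.py; done; python3 -m creep '[[[0,0,0,-2,0,0,0.62],[0,0,0,0,0,0,0.62]]]'; python3 look.py
```

```text
t: 14.02
ee_pos: [0.5199, -0.0303, 0.0377]
eef_rot: [0.0, 0.805, 0.594, 0.002]
force: [5.0, 4.0, 1.3]
opening: 0.016
grasp_force: 2.5
t 14.025 tcp cradle [[-68.   49.   37.7]] yaw/tilt [[0.295, 0.955, 0.004], [0.955, -0.295, 0.002], [0.003, 0.003, -1.0]] [5.  4.  1.3] 0.016034527016667247 2.543443590402603
t: 14.28
ee_pos: [0.5193, -0.0324, 0.0377]
eef_rot: [0.0, 0.805, 0.594, 0.002]
force: [5.5, 3.6, 1.1]
opening: 0.0163
grasp_force: 2.3
t 14.275 tcp cradle [[-67.9  46.8  37.7]] yaw/tilt [[0.295, 0.955, 0.004], [0.955, -0.295, 0.002], [0.003, 0.003, -1.0]] [5.5 3.6 1.1] 0.016254065043445322 2.259943261742592
```

```bash
python3 -m creep '[[[0,0,0,-1.5,0,0,0.62],[0,0,0,0,0,0,0.62]]]'; python3 -m creep '[[[0,0,0,-1.5,0,0,0.62],[0,0,0,0,0,0,0.62]]]'; python3 look.py
```

```text
t: 14.52
ee_pos: [0.5189, -0.0338, 0.0377]
eef_rot: [0.0, 0.805, 0.594, 0.002]
force: [5.5, 3.1, 1.1]
opening: 0.0161
grasp_force: 2.2
t: 14.78
ee_pos: [0.5185, -0.0351, 0.0377]
eef_rot: [0.0, 0.805, 0.594, 0.002]
force: [5.1, 5.2, 1.4]
opening: 0.0163
grasp_force: 2.3
t 14.775 tcp cradle [[-67.9  44.   37.7]] yaw/tilt [[0.295, 0.956, 0.004], [0.956, -0.295, 0.002], [0.003, 0.003, -1.0]] [5.1 5.2 1.4] 0.016289443770262802 2.255130708217621
```

```bash
python3 -m creep '[[[0,0,0,-1.5,0,0,0.62],[0,0,0,0,0,0,0.62]]]'; python3 -m creep '[[[0,0,0,-1.5,0,0,0.62],[0,0,0,0,0,0,0.62]]]'; python3 -m creep '[[[0,0,0,-1.5,0,0,0.62],[0,0,0,0,0,0,0.62]]]'; python3 look.py
```

```text
t: 15.02
ee_pos: [0.5185, -0.0353, 0.0377]
eef_rot: [-0.0, 0.804, 0.594, 0.003]
force: [5.8, 9.2, 0.3]
opening: 0.0162
grasp_force: 2.3
t: 15.28
ee_pos: [0.5185, -0.0355, 0.0377]
eef_rot: [-0.0, 0.804, 0.595, 0.004]
force: [6.7, 12.9, -0.1]
opening: 0.0163
grasp_force: 2.3
t: 15.52
ee_pos: [0.5185, -0.0356, 0.0378]
eef_rot: [-0.001, 0.803, 0.595, 0.005]
force: [7.7, 16.3, -0.5]
opening: 0.0163
grasp_force: 2.3
t 15.525 tcp cradle [[-67.8  43.4  37.8]] yaw/tilt [[0.291, 0.957, 0.007], [0.957, -0.291, 0.006], [0.008, 0.005, -1.0]] [ 7.7 16.3 -0.5] 0.016290086766768234 2.2829483449459076
```

```bash
python3 -m creep '[[[0,0,0,2.5,0,0,0.62],[0,0,0,0,0,0,1],[0,0,0,0,0,0,1],[0,0,0,0,0,0,1],[0,0,0,0,0,0,1]]]' 20; python3 look.py s6 scene; python3 look.py t6 top
python3 - <<'E'
import cv2,numpy as np
s=cv2.imread("pics/s6.png")[150:220,225:345]; t=cv2.imread("pics/t6.png")[190:250,225:345]
r=lambda a,h:cv2.resize(a,(600,h),interpolation=cv2.INTER_CUBIC)
cv2.imwrite("pics/st6.png",np.vstack([r(s,350)[:300],r(t,300)]))
E
```

```text
t: 16.15
ee_pos: [0.5183, -0.0354, 0.0378]
eef_rot: [-0.0, 0.804, 0.594, 0.003]
force: [5.0, 9.3, 2.1]
opening: 0.0153
grasp_force: 22.2
t 16.15 tcp cradle [[-68.   43.6  37.8]] yaw/tilt [[0.293, 0.956, 0.005], [0.956, -0.293, 0.004], [0.005, 0.004, -1.0]] [5.  9.3 2.1] 0.015319323664858372 22.206145226955414
[-0.10189864  0.49463528  0.65585318] [ 0.64 -0.52 -0.56]
t 16.2 tcp cradle [[-68.   43.6  37.8]] yaw/tilt [[0.293, 0.956, 0.005], [0.956, -0.293, 0.004], [0.005, 0.003, -1.0]] [5.3 9.8 1.9] 0.015831103869072286 22.205565869808197
[ 0.33914552 -0.01052987  1.30643163] [ 0.19 -0.   -0.98]
```

View pics/st6.png

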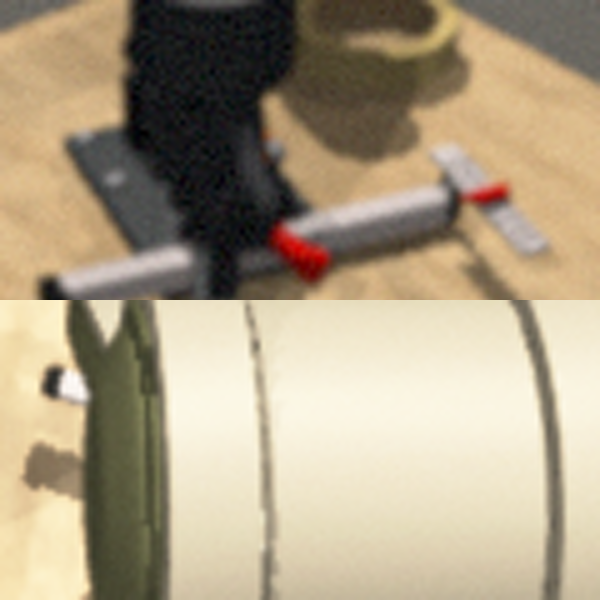

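The final view shows the lever tip over at (316,263) and the bar's end cap at (453,200) beside the pointer tip at (463,198). The top view shows the left cap at (52,382). I'll check these numerically.

Run:
```python
from h import *; from look import *
s=load("s6");t=load("t6")
print("lever tip px obs",(225+316/5,150+263/5),"pred closed",s.proj(c2w(POSE,[(-112,12,74)])),"pred .1 rad",s.proj(c2w(POSE,[(-12-103*np.cos(.13),36-103*np.sin(.13),74)])))
# dark left-cap centroid in top, before and after (t3 at rest)
for n in ("t3","t6"):
    c=load(n); im=cv2.imread(f"pics/{n}.png"); g=im.max(2); m=np.zeros_like(g); m[188:216,228:246]=(g[188:216,228:246]<80)
    k,l,st,ce=cv2.connectedComponentsWithStats(m); 
    for i in range(1,k):
        if st[i,4]>4: print(n,st[i,4],ce[i].round(1),w2c(POSE,c.onz([ce[i]],.064)).round(1))
```

```text
lever tip px obs (288.2, 202.6) pred closed [[285.99252984 201.74781458]] pred .1 rad [[282.16871018 203.30991043]]
t3 58 [237.5 210.2] [[-79.8 110.1  64. ]]
t6 58 [241.8 198.8] [[-44.  108.7  64. ]]
t6 8 [234.9 205.9] [[-70.1 121.3  64. ]]
t6 13 [243.5 212.2] [[-79.9  91.6  64. ]]
```

```bash
python3 -c "
from plant import env
print(env.hand_in())"
```

```text
the job is handed in; nothing more can be done
None
```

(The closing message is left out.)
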